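Fit the filter cassette and set the rinse feed valve

ROBOT

A 6-joint arm with a two-finger parallel gripper is mounted at the origin on the work surface. World frame = base frame: x ahead of the robot, y to its left, z up, the work surface at z = 0. Lengths are in mm, angles in rad, forces in N, time in s.
With the tool pointing down it reaches from about 275 to 750 mm from the base axis. Payload 10.2 kg.
Tool frame: the origin (TCP) lies midway between the tips of the shut fingers; the grasp point (between the pads) lies 19 mm behind it (ctrl.tcp_to_grasp is the z of the grasp point in the tool frame, in mm); z points along the fingers, y is the direction in which the jaws open and shut (so a half turn about z gives the same grasp; the last joint's range is limited). The gripper opens to 85 mm and grips with 20 to 120 N. Pads are 22 mm wide; open, the fingers measure 114 mm over their backs; the gripper's body (76 mm by 85 mm) begins 54 mm behind the grasp point. The pads swing forward as they close: fully open they stand 13 mm farther back than shut.
Start: joints at [1.083, 0.313, 1.498, -0, 1.331, -0.223], TCP at [137.414, 506.704, 231.294] pointing down, gripper open.
Joint ranges: [-2.94, 2.94], [-0.97, 2.17], [0.19, 2.56], [-1.23, 4.37], [0.02, 3.11], [-2.88, 2.88]. Speed limits (rad/s): [2.39, 2.39, 3.01, 3.14, 3.14, 3.14].

INTERFACE

Orientations are given as a unit quaternion [w, x, y, z].
In Python, from rig import sensors, capture, order, ctrl gives the robot as it stands. The module is installed in compiled form; this text tells all that it offers.
- The arm moves only by the tool play_rows, never from a script. Its argument "deltas" is a list of rows, each a list of 7 numbers: the shift along the world's x, y, z in units of 40 mm (1.0 is 40 mm), then the turn, a rotation vector about the world's x, y, z in units of 6 degrees (1.0 is 6 degrees), then the opening, from -1 (shut) to 1 (fully open). A call has 1 to 8 rows; each row shifts and turns the commanded pose from where the row before left it; what a row does not reach is not made up. A row lasts 1/12 s, in which the tool goes at most 41.7 mm and 7.16 degrees, less where a joint would pass 70% of its speed; a pose out of reach is approached as far as the arm can. A call is refused whole if a number of a shift passes 1 or a number of a turn 1, either way. A call with a gripper value outside its range is refused whole. The fingers move at their own pace and stop on an object; "squeeze" is the grip in N (left out, the last holds). Time passes only in rows, so rows that do not move let the fingers close. It gives the time, the measured TCP pose, the force and the opening at its end, in the units of the state.
- sensors.sense(): the state, without advancing time (a new reading comes with each control period).
- capture(name): name is "scene" or "side" or "wrist"; returns a dict with "pixels" (400x640x3 uint8, red, green, blue), "z_map" (400x640 float32, mm along the optical axis (not along the pixel's ray), 0 where there is no reading), "fx", "fy", "cx", "cy" (pixels), "eye" and "rotation" of the camera in the world; the wrist camera has in their place "tool_from_camera" (4x4, takes a point from camera to tool coordinates, whose origin is the TCP and whose axes are the flange's). Camera axes: x right, y down, z forward; pixel columns grow to the right and rows downward; lengths in mm; the calibration is good to about 2 mm. A picture is of the moment at which its call begins: read the wrist's pose just before it.
- order.finish_job(): hands the job in, once; it reports no verdict.
The state is a dict: "time_s": time; "joints": joint angles; "dq": joint speeds; "tau": joint torques, N m; "eef_pos": TCP position; "ee_rot": TCP orientation; "force": force on the tool from outside, world axes, zero at the start; "wrist_torque": the same for the moment, N m; "grip_width": opening from 0.0 (shut) to 1.0 (fully open).
Only numpy, scipy, OpenCV 4.12 (cv2) and the standard library are available. Lean on these libraries where they do the work, as an engineer would, in place of code of your own. Each camera call takes 0.05 s, during which the arm holds its last target. There are 200 camera calls.

TASK

Get the sherd rinse unit ready: press the loose filter cassette (the small grey block with a white grip fin) down into the bay of its manifold block until it is fully home, its shoulders flush with the block. Then use the revolving handle on the valve's handwheel to close the valve (clockwise from above) right to its stop and back it off exactly two full turns. Finish still gripping that handle, keeping the wheel still so that a colleague can tighten the locknut on the stem, and leave the sample jar, the wash bottle and the loose sherds on the bench where they are.

Things in the scene. Friction and masses are not known exactly. Their poses are not given: they have to be found in the camera images.
- cassette: Filter cassette, grey plastic, white grip fin, loose, standing upright on the bench, 70 to 160 g. Body 46 (along its x) x 30 (its y) x 30 mm tall, 3 mm chamfer round the foot; centred on top the ribbed fin 30 (x) x 12 (y) mm, from 30 to 58 mm above the underside. Origin: centre of its underside, z up. The same either way round (half turn).
- cassette_top (a point): Centre of the flat top (the shoulders) of the cassette's body, 30 mm above its underside; the fin stands on it. Pushed into the bay, the cassette meets two spring clips: they stop it under its own weight, yield to a push of roughly 3 to 10 N, and hold it by friction once it is down on the pocket's floor, shoulders level with the block's top.
- bay (a point): Centre of the mouth of the bay: a rectangular pocket, open upwards, in the grey manifold block (84 x 68 mm, top 78 mm above the bench), fixed. Pocket 50 (its x) x 34 (its y) mm, 30 mm deep: 2 mm play each side, 2 mm chamfer at the mouth. The point lies in the plane of the block's top; x along the pocket's long side, z up. A steel spring clip at each short end.
- valve_axis (a point): Point on the upright axis of the valve's black handwheel, 157 mm above the bench, at mid-height of its handle. Valve and bay share a fixed base plate: the valve lies 160 mm from the bay along this frame's -y. x points to the soak tray, z up, as the bay's. Wheel: 108 mm over the rim, three spokes, rim 118 to 130 mm above the bench; it does not rise as it turns.
- handle: Upright revolving handle on the handwheel's rim: black cylinder, 18 mm in diameter, from 134 to 180 mm above the bench, its axis 44 mm from the wheel's. Origin: centre of its lower end. It revolves freely on its own pin: grip it from above and carry it round in a circle, the gripper's direction unchanged; its own yaw means nothing.
- valve (a joint): Opening angle of the handwheel, rad: 0 at the closed stop, growing anticlockwise seen from above as it opens, 6.283 a turn, up to 5 turns. At 0 the handle lies in the +x direction of valve_axis from the axis. Starts 0.3 to 1.1 turns open. The wheel stays where it is left; about 3 N at the handle turns it; the stop is rigid.
- sample_jar: Bystander: small glass jar, white lid, 48 mm in diameter, 62 mm tall. Origin: centre of its underside.
- wash_bottle: Bystander: white wash bottle with a cap and bent spout, 68 mm in diameter, 230 mm tall. Origin: centre of its underside.
- sherd_a: Bystander: larger loose sherd, about 75 x 55 mm, 15 mm tall, near the robot. Origin: centre, on the bench.
- sherd_b: Bystander: smaller loose sherd, about 60 x 45 mm, 13 mm tall, near the robot. Origin: centre, on the bench.
Not all that is in view belongs to the job. There is more than one size of the cassette; the one meant has the size given above.

How it is judged:
By the outcome, as a careful person would: the job done as asked, in the order asked, and still so for the second after the job is handed in, while the arm keeps its last pose, push and grip.
It also fails if it takes over 72 s, if anything falls off the work surface, if the arm or the gripper's body presses on something with over 40 N, if the wrist force passes 120 N, or if a joint passes its speed limit or range.

## Working session

There is one attempt and no reset: what is moved stays moved. The work goes in short steps, Python scripts to look and compute and a tool call to move; the robot and the scene stay as the last step left them, time stands still between calls to the robot, and variables do not carry over. Pictures are saved under pics/ and viewed, about 8 in all and at most 12, crops included, and the job is handed in when it is done.

Besides the shell and the picture viewer there is one more tool, called after ">>>" by a JSON object that holds its "api" and its "payload", one argument or row to a line. play_rows: Moves the arm, as the interface text tells. Its arguments: {"type":"object","properties":{"deltas":{"type":"array","items":{"type":"array","items":{"type":"number"}}},"squeeze":{"type":"number"}},"required":["deltas"]}

```bash
mkdir -p pics
cat > h.py <<'E'
import numpy as np, cv2
from rig import sensors, capture, order, ctrl
from scipy.spatial.transform import Rotation as R
def quat(q): return R.from_quat([q[1],q[2],q[3],q[0]])
def cap(n):
    s=sensors.sense(); c=capture(n)
    if n=="wrist":
        T=np.array(c["tool_from_camera"]); r=quat(s["ee_rot"]).as_matrix()
        c["rotation"]=r@T[:3,:3]; c["eye"]=np.array(s["eef_pos"])+r@T[:3,3]
    c["rotation"]=np.array(c["rotation"]);c["eye"]=np.array(c["eye"])
    return c
def ray(c,u,v):
    u=np.asarray(u,float);v=np.asarray(v,float)
    d=np.stack([(u-c["cx"])/c["fx"],(v-c["cy"])/c["fy"],np.ones_like(u)],-1)
    return d@c["rotation"].T
def onplane(c,u,v,z):
    d=ray(c,u,v); return c["eye"]+d*((z-c["eye"][2])/d[...,2])[...,None]
def cloud(c):
    v,u=np.mgrid[:400,:640]; return c["eye"]+ray(c,u,v)*c["z_map"][...,None]
def save(c,n): cv2.imwrite("pics/"+n,c["pixels"][...,::-1])
E
python3 - <<'E'
from h import *
print(sensors.sense(),ctrl.tcp_to_grasp)
a=cap("scene");b=cap("side");w=cap("wrist")
for c in(a,b,w): print(c["eye"],c["rotation"].round(2).tolist(),c["fx"])
save(a,"scene.png");save(b,"side.png");save(w,"wrist.png")
E
```

```text
{'time_s': 0.0, 'joints': array([ 1.08255028e+00,  3.13465555e-01,  1.49845429e+00,  4.58983490e-05,
        1.33099041e+00, -2.23430026e-01]), 'dq': array([-8.31840804e-04, -1.50546766e-03,  8.14322561e-04,  1.80310094e-05,
        1.56101138e-03, -6.90680211e-05]), 'tau': array([ 3.00468118e-04, -4.12269187e+01, -2.59737110e+01, -2.03476702e-04,
        4.26115395e-03,  4.36753908e-05]), 'eef_pos': array([137.30066796, 506.46081712, 230.72063784]), 'ee_rot': array([-2.50402658e-04,  1.32026845e-01,  9.91245922e-01, -6.09764356e-04]), 'force': array([-0.18136346, -0.34440876,  0.946495  ]), 'wrist_torque': array([-0.01779244,  0.01490639,  0.02459458]), 'grip_width': 0.9988625499892768} -18.700000000000003
[1415.06755002 -508.07457    1032.28034649] [-0.36, 0.79, 0.45, -0.21] 502.6373687999329
[ 284.6073474  -919.97392931 1106.93953091] [-0.38, 0.92, -0.11, 0.05] 493.2470381234024
[ 67.79536462 525.65402787 373.66706334] [[0.26, 0.93, 0.27], [0.97, -0.25, -0.08], [-0.0, 0.28, -0.96]] 348.6437074896974
```

View pics/scene.png

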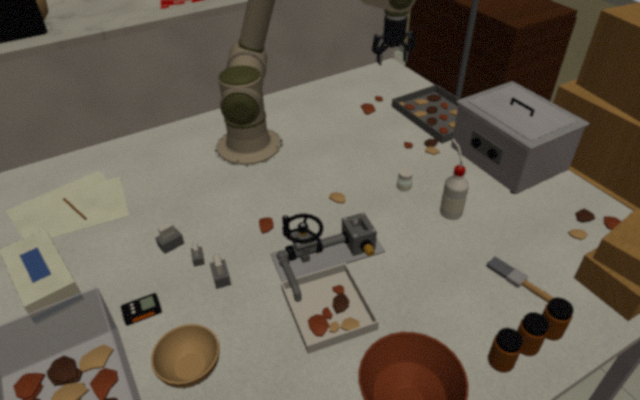

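View pics/side.png

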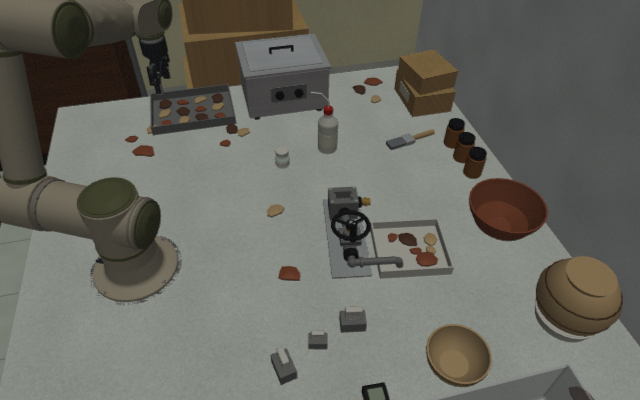

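Both views show the rig: the manifold block is at scene (358,232), side (343,200), and the handwheel at scene (302,228), side (350,225). Three cassettes of different sizes stand at scene (170,238), (197,255), (220,272) and side (284,365), (318,339), (352,318). External rotations come as quaternions, so I'll handle that in the helper.

```bash
sed -i 's/^    c\["rotation"\]=np.array(c\["rotation"\]);/    q=np.array(c["rotation"]); c["rotation"]=quat(q).as_matrix() if q.size==4 else q;/' h.py
cat >> h.py <<'E'
def comps(P,lo,hi,xr,yr,res=2,k=1):
    m=(P[:,2]>lo)&(P[:,2]<hi)&(P[:,0]>xr[0])&(P[:,0]<xr[1])&(P[:,1]>yr[0])&(P[:,1]<yr[1]); Q=P[m]
    g=np.zeros((int((xr[1]-xr[0])/res)+2,int((yr[1]-yr[0])/res)+2),np.uint8)
    i=((Q[:,:2]-[xr[0],yr[0]])/res).astype(int); g[i[:,0],i[:,1]]=1
    g=cv2.dilate(g,np.ones((2*k+1,)*2,np.uint8))
    n,l=cv2.connectedComponents(g); L=l[i[:,0],i[:,1]]
    return [Q[L==j] for j in range(1,n) if (L==j).sum()>15]
def rect(Q): 
    (c,s,a)=cv2.minAreaRect(Q[:,:2].astype(np.float32)); return np.round([*c,*s,a],1)
E
python3 - <<'E'
from h import *
for n in("scene","side"):
    c=cap(n); P=cloud(c).reshape(-1,3); P=P[c["z_map"].ravel()>0]
    print(n)
    for lo,hi in((15,300),(74,82),(115,132),(140,185)):
        print(lo,hi)
        for Q in comps(P,lo,hi,(200,800),(-450,350),3): print("  ",len(Q),rect(Q),"z",Q[:,2].min().round(),Q[:,2].max().round(),np.median(Q,0).round())
a=cap("scene");b=cap("side")
i1=cv2.resize(a["pixels"][170:320,140:400],None,fx=3,fy=3,interpolation=2)[...,::-1]
i2=cv2.resize(b["pixels"][170:390,260:460],None,fx=2.7,fy=2.7,interpolation=2)[...,::-1]
cv2.imwrite("pics/c1.png",i1);cv2.imwrite("pics/c2.png",i2)
E
```

```text
scene
15 300
   525 [ 338.9 -390.5   47.5   63.3   10.3] z 15.0 85.0 [ 348. -392.   43.]
   33 [ 407.  -124.4   33.1   43.1   60.5] z 15.0 21.0 [ 405. -124.   16.]
   212 [ 431.4 -343.8   30.4   50.8   75.6] z 15.0 63.0 [ 443. -345.   32.]
   274 [476.5 325.9  45.8  48.7  10.2] z 15.0 68.0 [483. 320.  47.]
   442 [ 528.3 -314.8   40.7   68.6   79.7] z 15.0 85.0 [ 544. -318.   42.]
   3792 [682.  -57.4 284.2 290.5  79.4] z 15.0 184.0 [610. -73.  58.]
   315 [6.447e+02 3.446e+02 4.680e+01 1.050e+01 3.000e-01] z 15.0 128.0 [646. 345.  73.]
   843 [ 729.2 -424.    51.9  140.6   90. ] z 15.0 69.0 [ 706. -424.   40.]
   167 [747.5 -86.9  44.1  77.3  79.4] z 15.0 23.0 [761. -89.  17.]
   131 [ 780.5 -159.6   39.2   64.1    6.6] z 15.0 22.0 [ 782. -166.   16.]
74 82
   79 [ 339.  -391.    23.2   41.8   17.3] z 74.0 82.0 [ 340. -391.   79.]
   75 [ 529.2 -314.9   16.8   47.4   80. ] z 74.0 82.0 [ 529. -316.   78.]
   415 [607.4  64.5  71.8  89.8  80.6] z 74.0 82.0 [612.  64.  79.]
   46 [ 603.  -104.7   62.7   30.    49.7] z 75.0 82.0 [ 608. -101.   78.]
   27 [645.2 344.2  42.    9.3   4.4] 
[... 993 characters left out ...]
5.0 21.0 [760. -93.  17.]
   70 [ 781.7 -164.9   33.7   63.7    2.8] z 15.0 20.0 [ 783. -173.   16.]
74 82
   123 [ 340.1 -392.8   17.1   41.9   12.7] z 74.0 82.0 [ 340. -394.   79.]
   108 [ 528.9 -317.9   19.1   40.5   83.8] z 74.0 82.0 [ 529. -319.   78.]
   45 [ 578.9 -121.7    9.7   57.    76. ] z 74.0 82.0 [ 577. -122.   78.]
   328 [609.7  62.2  73.3  85.8  78.3] z 74.0 82.0 [611.  61.  78.]
   23 [642.5 341.5  49.4  13.3   1.9] z 74.0 82.0 [642. 343.  78.]
115 132
   491 [583.6 -97.4 104.4 106.1  49.7] z 117.0 132.0 [577. -91. 128.]
   39 [644.3 341.6  41.   15.5   2.3] z 116.0 131.0 [644. 346. 120.]
140 185
   94 [ 576.2 -140.8   16.2   17.4   34.3] z 141.0 182.0 [ 575. -144.  165.]
```

View pics/c1.png

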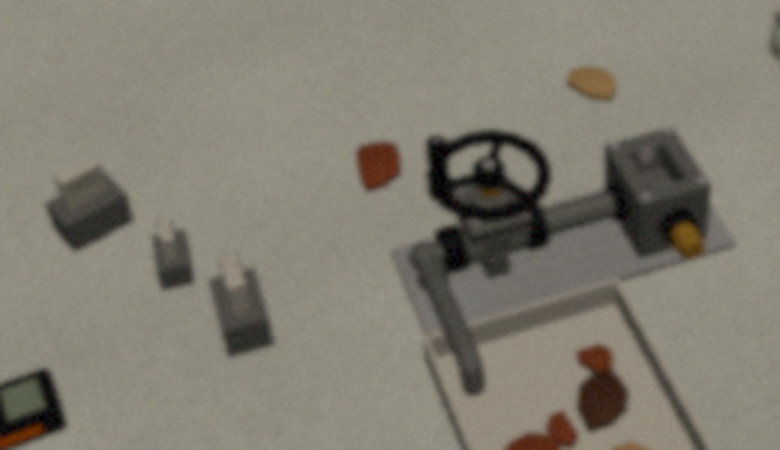

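The middle cassette, at about (431,-345) and 58 mm tall, is the right size; the other two are 85 mm tall. The handle sits at the left of the wheel (crop 437,170), and the bay is open upward at crop (650,165). I'll move over the rig for a near look first.

>>> {"api": "play_rows", "payload": {
  "deltas": [
    [0.68,-0.78,0.05,0,0,0,1],
    [0.68,-0.78,0.05,0,0,0,1],
    [0.68,-0.78,0.05,0,0,0,1],
    [0.68,-0.78,0.05,0,0,0,1],
    [0.68,-0.78,0.05,0,0,0,1],
    [0.68,-0.78,0.05,0,0,0,1],
    [0.68,-0.78,0.05,0,0,0,1],
    [0.68,-0.78,0.05,0,0,0,1]
  ]
}}

```text
time_s: 1.02
eef_pos: [355.9, 255.3, 247.6]
ee_rot: [0.0, 0.132, 0.991, 0.0]
force: [1.2, 0.5, 0.5]
grip_width: 0.998
```

>>> {"api": "play_rows", "payload": {
  "deltas": [
    [0.68,-0.78,0.05,0,0,0,1],
    [0.68,-0.78,0.05,0,0,0,1],
    [0.68,-0.78,0.05,0,0,0,1],
    [0.68,-0.78,0.05,0,0,0,1],
    [0.68,-0.78,0.05,0,0,0,1],
    [0.68,-0.78,0.05,0,0,0,1],
    [0.5,-0.5,0.05,0,0,0,1],
    [0,0,0,0,0,0,1]
  ]
}}

```text
time_s: 1.68
eef_pos: [540.8, 45.9, 260.7]
ee_rot: [0.0, 0.134, 0.991, -0.0]
force: [0.4, -0.7, -0.1]
grip_width: 0.998
```

Run:
```python
from h import *
w=cap("wrist"); save(w,"w1.png"); np.savez("w1.npz",**w)
P=cloud(w); M=w["z_map"]>0
Q=P[M]
for lo,hi in((73,83),(115,132),(132,150),(150,185),(185,220)):
    print(lo,hi)
    for q in comps(Q,lo,hi,(400,760),(-220,160),2): print("  ",len(q),rect(q),np.median(q,0).round(1),q[:,2].max())
```

```text
73 83
   92 [562.2 -66.2  22.7  11.3  36. ] [559.2 -63.6  77.4] 82.8495609177121
   3928 [608.6  64.4  68.1  84.8  80.5] [605.4  65.3  78. ] 82.93120976570691
115 132
   4039 [577.2 -90.2 106.1  95.   62.7] [563.8 -78.2 128.8] 131.99712487647446
132 150
   389 [ 573.5 -133.5   20.    14.3   29.2] [ 571.5 -129.8  139.6] 149.938749480959
   292 [575.4 -95.2  12.5  26.3  17.3] [575.5 -94.1 134. ] 138.4209701732367
150 185
   990 [ 574.9 -135.    16.8   16.7   71.9] [ 572.6 -131.2  172.3] 181.86692696329388
185 220
```

View pics/w1.png

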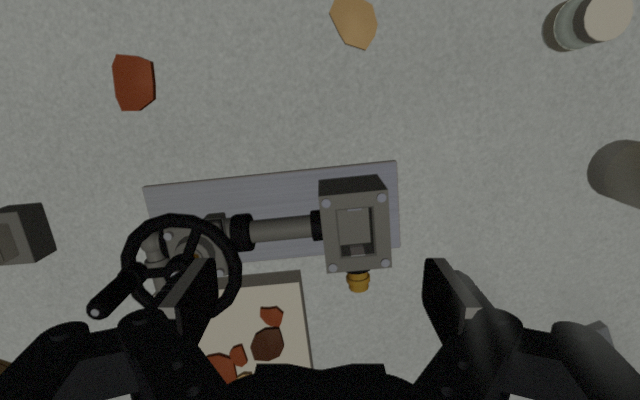

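The near view shows the bay mouth at pixel (355,230), the wheel at (182,268) and the handle leaning outward to its top at (95,312). I'll refine the pocket's outline, then go to the cassette.

Run:
```python
from h import *
w=dict(np.load("w1.npz")); P=cloud(w)
m=((abs(P[...,2]-78)<3.5)&(abs(P[...,0]-608)<60)&(abs(P[...,1]-64)<60)).astype(np.uint8)
cs,h=cv2.findContours(m,cv2.RETR_CCOMP,cv2.CHAIN_APPROX_NONE)
for c,hh in zip(cs,h[0]):
    if len(c)>60:
        p=c[:,0].astype(float); q=onplane(w,p[:,0],p[:,1],78.)
        print(len(c),hh[3],rect(q))
t=P[(P[...,2]>176)&(P[...,2]<186)&(abs(P[...,0]-575)<40)]
print("handle top",rect(t),t.mean(0))
r=P[(abs(P[...,2]-129)<4)&(abs(P[...,0]-580)<70)&(abs(P[...,1]+93)<70)]
d=np.hypot(r[:,0]-582,r[:,1]+93); r=r[d>38]
A=np.c_[2*r[:,:2],np.ones(len(r))]; s=np.linalg.lstsq(A,(r[:,:2]**2).sum(1),rcond=None)[0]; print("rim",s[:2],np.sqrt(s[2]+s[0]**2+s[1]**2))
```

```text
288 -1 [608.   64.4  68.   85.5  80.6]
160 0 [607.9  64.2  35.6  51.7  80.6]
handle top [ 575.1 -135.2   15.7   16.1   79.3] [ 574.44081304 -134.71777303  179.26056468]
rim [581.3706     -91.47024654] 47.072141652856466
```

>>> {"api": "play_rows", "payload": {
  "deltas": [
    [-0.3,-0.94,0,0,0,0,1],
    [-0.3,-0.94,0,0,0,0,1],
    [-0.3,-0.94,0,0,0,0,1],
    [-0.3,-0.94,0,0,0,0,1],
    [-0.3,-0.94,0,0,0,0,1],
    [-0.3,-0.94,0,0,0,0,1],
    [-0.3,-0.94,0,0,0,0,1],
    [-0.3,-0.94,-0.3,0,0,0,1]
  ]
}}

```text
time_s: 2.4
eef_pos: [441.9, -252.0, 251.2]
ee_rot: [0.002, 0.131, 0.991, -0.001]
force: [1.1, 0.0, 0.8]
grip_width: 0.999
```

>>> {"api": "play_rows", "payload": {
  "deltas": [
    [-0.3,-0.94,-0.1,0,0,0,1],
    [-0.1,-0.7,-0.6,0,0,0,1],
    [0,0,-0.5,0,0,0,1],
    [0,0,0,0,0,0,1]
  ]
}}

```text
time_s: 2.73
eef_pos: [424.7, -315.5, 197.7]
ee_rot: [-0.003, 0.133, 0.991, 0.002]
force: [-1.0, 0.5, -1.1]
grip_width: 0.998
```

```bash
cat > cas.py <<'E'
from h import *
import sys
w=cap("wrist"); save(w,sys.argv[1]); P=cloud(w); Q=P[w["z_map"]>0]
for lo,hi in((22,34),(53,62)):
    for q in comps(Q,lo,hi,(380,480),(-400,-290),1.5): print(lo,len(q),rect(q),q[:,2].max())
f=Q[(abs(Q[:,2]-58)<3)&(abs(Q[:,0]-431)<40)&(abs(Q[:,1]+345)<40)]
print("fin top z",np.median(f[:,2]),sensors.sense()["eef_pos"])
E
python3 cas.py w2.png
```

```text
22 1022 [ 431.4 -344.1   30.    46.5   75.9] 33.74956396806476
53 506 [ 431.2 -344.    12.6   29.6   75.6] 59.800086006990796
fin top z 57.94783137924259 [ 425.64605554 -315.23801754  200.08623465]
```

View pics/w2.png

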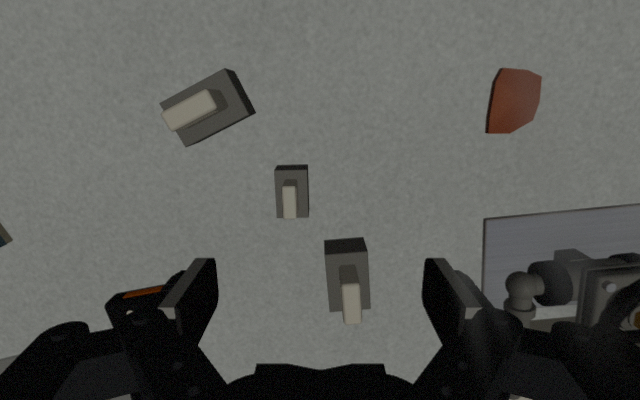

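The cassette at pixels (292,192) has a 46x30 body with its fin at (431.3,-344.0), long axis at -14°. The jaws are about 1° off that direction. Next is the descent.

>>> {"api": "play_rows", "payload": {
  "deltas": [
    [0.14,-0.72,-0.4,0,0,0.17,1],
    [0,0,-0.9,0,0,0,1],
    [0,0,-0.9,0,0,0,1],
    [0,0,-0.9,0,0,0,0.6],
    [0,0,0,0,0,0,0.6],
    [0,0,0,0,0,0,0.6]
  ]
}}

```text
time_s: 3.28
eef_pos: [432.5, -344.4, 78.4]
ee_rot: [-0.0, 0.122, 0.992, 0.0]
force: [0.2, -0.4, 0.5]
grip_width: 0.802
```

>>> {"api": "play_rows", "payload": {
  "deltas": [
    [-0.03,0.01,-0.6,0,0,0,0.3],
    [0,0,-0.53,0,0,0,0.3],
    [0,0,0,0,0,0,0],
    [0,0,0,0,0,0,-1],
    [0,0,0,0,0,0,-1],
    [0,0,0,0,0,0,-1],
    [0,0,0,0,0,0,-1],
    [0,0,0,0,0,0,-1]
  ],
  "squeeze": 70
}}

```text
time_s: 3.95
eef_pos: [431.7, -345.8, 34.7]
ee_rot: [0.002, 0.123, 0.992, -0.001]
force: [0.7, 2.4, 8.9]
grip_width: 0.124
```

>>> {"api": "play_rows", "payload": {
  "deltas": [
    [0,0,0,0,0,0,-1],
    [0,0,0,0,0,0,-1],
    [0,0,0,0,0,0,-1]
  ]
}}

```text
time_s: 4.2
eef_pos: [431.7, -345.7, 34.7]
ee_rot: [0.002, 0.123, 0.992, -0.001]
force: [0.9, 1.7, 8.3]
grip_width: 0.126
```

>>> {"api": "play_rows", "payload": {
  "deltas": [
    [0,0,0.4,0,0,0,-1],
    [0,0,0.9,0,0,0,-1],
    [0,0,1,0,0,0.39,-1],
    [0,0,1,0,0,0.39,-1],
    [0.1,0.95,0.2,0,0,0,-1],
    [0.1,1,0,0,0,0,-1],
    [0.1,1,0,0,0,0,-1],
    [0.1,1,0,0,0,0,-1]
  ]
}}

```text
time_s: 4.87
eef_pos: [446.6, -185.3, 173.6]
ee_rot: [0.001, 0.083, 0.997, -0.001]
force: [0.4, -0.0, -1.9]
grip_width: 0.12
```

>>> {"api": "play_rows", "payload": {
  "deltas": [
    [0.1,1,0,0,0,0,-1],
    [0.1,1,0,0,0,0,-1],
    [0.1,1,0,0,0,0,-1],
    [0.1,1,0,0,0,0,-1],
    [0.3,0.9,0,0,0,0,-1],
    [0.5,0.8,0,0,0,0,-1],
    [0.9,0.4,0,0,0,0,-1],
    [0,0,0,0,0,0,-1]
  ]
}}

```text
time_s: 5.53
eef_pos: [534.4, 60.1, 172.9]
ee_rot: [0.002, 0.081, 0.997, 0.0]
force: [0.7, -0.9, -1.2]
grip_width: 0.126
```

```bash
cat > held.py <<'E'
from h import *
import sys
s=sensors.sense(); e=np.array(s["eef_pos"]); print(e)
w=cap("wrist"); save(w,sys.argv[1]); P=cloud(w); M=w["z_map"]>0
Rt=quat(s["ee_rot"]).as_matrix()
L=(P-e)@Rt
for lo,hi in((-4,3),(3,12),(12,31),(31,45)):
    m=M&(L[...,2]>lo)&(L[...,2]<hi)&(abs(L[...,0])<45)&(abs(L[...,1])<45)
    q=L[m]
    if len(q)>20: print(lo,len(q),rect(q),np.percentile(q,[1,50,99],axis=0).round(1).tolist())
m=(M&(abs(P[...,2]-78)<3.5)&(abs(P[...,0]-608)<60)&(abs(P[...,1]-64)<60)).astype(np.uint8)
cs,h=cv2.findContours(m,cv2.RETR_CCOMP,cv2.CHAIN_APPROX_NONE)
for c,hh in zip(cs,h[0]):
    if len(c)>60: print(len(c),hh[3],rect(onplane(w,c[:,0,0],c[:,0,1],78.)))
E
python3 held.py w3.png
python3 - <<'E'
from h import *
for n in("scene","side"):
    c=cap(n);P=cloud(c);Q=P[c["z_map"]>0]; e=sensors.sense()["eef_pos"]
    m=(abs(Q[:,0]-e[0])<40)&(abs(Q[:,1]-e[1])<40)&(Q[:,2]>85)
    q=Q[m]; print(n,"min z",np.percentile(q[:,2],[0.5,2,5]).round(1), rect(q[q[:,2]<e[2]-6]))
    print([ (len(q),rect(q)) for q in comps(Q,74,82,(540,680),(0,130),2)])
E
```

```text
[534.4038975   60.10421573 172.88492354]
-4 178 [15.2 -0.  28.1 11.9 84.2] [[9.9, -12.1, -3.9], [15.2, 0.2, -0.6], [21.0, 12.8, 3.0]]
3 2237 [12.6  0.1 22.5 30.1  0.3] [[3.0, -14.6, 3.3], [17.7, 0.2, 4.7], [23.7, 14.9, 11.4]]
12 659 [23.5  0.2 29.9  1.  89.9] [[23.0, -14.6, 12.3], [23.4, 0.2, 20.7], [23.9, 14.8, 30.4]]
94 -1 [639.1  43.1  23.4  16.9  80.7]
163 -1 [594.   88.3  25.5  50.5  80.7]
scene min z [145.3 155.1 169. ] [539.4  56.6  30.8  61.1  89.1]
[(413, array([608.7,  64.3,  71.5,  88. ,  81.5]))]
side min z [142.1 147.6 157.8] [531.7  53.2  33.   46.8  83. ]
[(344, array([610. ,  61. ,  73.9,  84.4,  80.3]))]
```

View pics/w3.png

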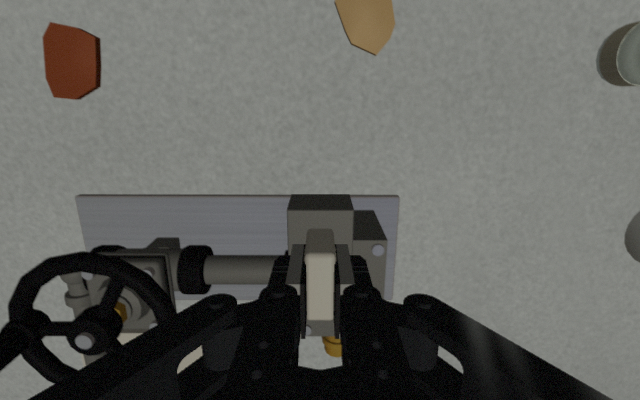

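The view shows the cassette held straight between the fingers (pixel 320,230); its body centre is within 0.5 mm of the tool axis and its underside 35 mm below the TCP. Next I move above the bay.

>>> {"api": "play_rows", "payload": {
  "deltas": [
    [0.95,0.05,0,0,0,0,-1],
    [0.9,0.05,-0.2,0,0,0,-1],
    [0,0,-0.6,0,0,0,-1],
    [0,0,-0.5,0,0,0,-1],
    [0,0,0,0,0,0,-1],
    [0,0,0,0,0,0,-1]
  ]
}}

```text
time_s: 6.18
eef_pos: [603.9, 60.4, 120.6]
ee_rot: [-0.001, 0.083, 0.997, -0.0]
force: [0.7, 0.1, -0.4]
grip_width: 0.125
```

```bash
python3 held.py w4.png
```

```text
[603.85604333  60.35846628 120.58178775]
-4 171 [16.5 -0.1 13.1 27.8  0.5] [[10.1, -10.4, -3.9], [15.2, 0.2, -0.7], [18.6, 9.6, 3.0]]
3 2238 [12.5  0.1 30.  23.  89.8] [[3.0, -14.7, 3.3], [17.8, 0.2, 4.7], [23.7, 14.9, 11.5]]
12 656 [23.4  0.1  1.  30.1  0.3] [[23.0, -14.5, 12.2], [23.4, 0.2, 20.5], [23.8, 14.8, 30.2]]
31 7625 [-3.4  4.8 68.3 82.8 89.8] [[-36.1, -28.9, 39.4], [20.7, 15.4, 42.4], [37.6, 38.4, 44.3]]
637 -1 [608.3  64.4  68.   84.   80.6]
```

>>> {"api": "play_rows", "payload": {
  "deltas": [
    [0.12,0.095,0,0,0,0,-1],
    [0,0,0,0,0,0,-1],
    [0,0,-0.2,0,0,0,-1],
    [0,0,-0.15,0,0,0,-1],
    [0,0,0,0,0,0,-1]
  ]
}}

```text
time_s: 6.65
eef_pos: [609.1, 64.9, 104.8]
ee_rot: [-0.001, 0.083, 0.997, -0.0]
force: [2.1, 0.3, -2.3]
grip_width: 0.125
```

>>> {"api": "play_rows", "payload": {
  "deltas": [
    [0,0,-0.15,0,0,0,-1],
    [0,0,-0.1,0,0,0,-1],
    [0,0,0,0,0,0,-1]
  ]
}}

```text
time_s: 6.9
eef_pos: [609.0, 64.9, 95.1]
ee_rot: [-0.001, 0.083, 0.997, 0.0]
force: [0.7, 0.8, -3.5]
grip_width: 0.123
```

>>> {"api": "play_rows", "payload": {
  "deltas": [
    [0,0,-0.1,0,0,0,-1],
    [0,0,-0.1,0,0,0,-1],
    [0,0,-0.1,0,0,0,-1],
    [0,0,0,0,0,0,-1]
  ]
}}

```text
time_s: 7.23
eef_pos: [609.1, 64.9, 83.2]
ee_rot: [-0.001, 0.083, 0.997, 0.0]
force: [1.4, 0.4, -4.6]
grip_width: 0.125
```

>>> {"api": "play_rows", "payload": {
  "deltas": [
    [0,0,-0.05,0,0,0,-1],
    [0,0,-0.05,0,0,0,-1],
    [0,0,-0.05,0,0,0,-1],
    [0,0,0,0,0,0,-1],
    [0,0,0,0,0,0,-1]
  ]
}}

```text
time_s: 7.65
eef_pos: [609.5, 65.0, 82.6]
ee_rot: [0.001, 0.082, 0.997, -0.0]
force: [-16.3, 0.3, 36.8]
grip_width: 0.128
```

```bash
python3 held.py w5.png
```

```text
[609.52492092  64.95612472  82.62909076]
-4 924 [16.3 -0.5 52.  65.2  0.6] [[9.1, -32.1, -3.8], [34.5, 0.2, 1.9], [40.1, 30.3, 3.0]]
3 13853 [ 0.3 -0.7 68.5 84.9 89.9] [[-38.9, -34.3, 3.2], [21.1, -0.7, 4.5], [42.5, 32.7, 10.7]]
12 1956 [13.8 -5.8 78.4 57.9 89.9] [[-11.5, -44.8, 12.1], [42.3, -17.7, 21.6], [42.7, 32.0, 30.7]]
31 613 [ 32.7 -10.2  73.5  48.8  43.5] [[-4.9, -44.4, 31.1], [42.5, -4.6, 36.6], [42.8, 32.2, 44.9]]
88 -1 [646.2  58.8  14.5   8.7  80.6]
260 -1 [596.4  67.2  29.9  23.3  80.6]
717 -1 [599.7  65.8  68.1  66.3  80.6]
```

>>> {"api": "play_rows", "payload": {
  "deltas": [
    [0,0,0.08,0,0,0,-1],
    [0,0,0,0,0,0,-0.4],
    [0,0,0,0,0,0,-0.3],
    [0,0,0,0,0,0,-0.3],
    [0,0,0,0,0,0,-0.3]
  ]
}}

```text
time_s: 8.12
eef_pos: [609.2, 64.9, 80.7]
ee_rot: [-0.0, 0.083, 0.997, 0.0]
force: [0.2, 0.3, 0.1]
grip_width: 0.354
```

>>> {"api": "play_rows", "payload": {
  "deltas": [
    [0,0,0.5,0,0,0,-0.3],
    [0,0,0.9,0,0,0,-0.3],
    [0,0,0.9,0,0,0,-0.3],
    [-0.4,0,0.9,0,0,0,-0.3],
    [-0.6,0,0.8,0,0,0,-0.3],
    [0,0,0,0,0,0,-0.3]
  ]
}}

```text
time_s: 8.62
eef_pos: [569.1, 65.1, 248.1]
ee_rot: [0.005, 0.082, 0.997, -0.0]
force: [0.5, 0.3, 1.9]
grip_width: 0.35
```

Run:
```python
from h import *
s=sensors.sense(); print(s["eef_pos"],s["force"])
w=cap("wrist"); save(w,"w6.png"); np.savez("w6.npz",**w); P=cloud(w)[w["z_map"]>0]
c,si=np.cos(np.radians(-9.45)),np.sin(np.radians(-9.45))
B=(P-[608.2,64.3,0])@np.array([[c,-si,0],[si,c,0],[0,0,1]])
sh=B[(abs(B[:,0])>17)&(abs(B[:,0])<22)&(abs(B[:,1])<12)&(B[:,2]>40)&(B[:,2]<110)]
for sg in(-1,1):
    q=sh[sh[:,0]*sg>0]; print("shoulder",sg,len(q),np.median(q[:,2]) if len(q) else 0)
for sg in(-1,1):
    q=B[(B[:,1]*sg>9)&(B[:,1]*sg<13)&(abs(B[:,0])<12)&(B[:,2]>40)&(B[:,2]<90)]; print("y shoulder",sg,len(q),np.median(q[:,2]))
bt=B[(abs(B[:,0])<38)&(abs(B[:,1])>20)&(abs(B[:,1])<31)&(abs(B[:,2]-78)<8)]; print("block",np.median(bt[:,2]))
t=P[(P[:,2]>174)&(P[:,2]<190)&(abs(P[:,0]-575)<40)&(abs(P[:,1]+135)<40)]; print("handle top",len(t),rect(t) if len(t) else 0)
```

```text
[569.11909848  65.12791635 248.13918724] [0.53302552 0.30273605 1.94560585]
shoulder -1 135 78.5011019194555
shoulder 1 53 78.26671192896345
y shoulder -1 94 78.33408600626893
y shoulder 1 105 78.44967507354698
block 78.2097023553122
handle top 587 [ 574.7 -135.3   16.8   16.8   67.6]
```

View pics/w6.png

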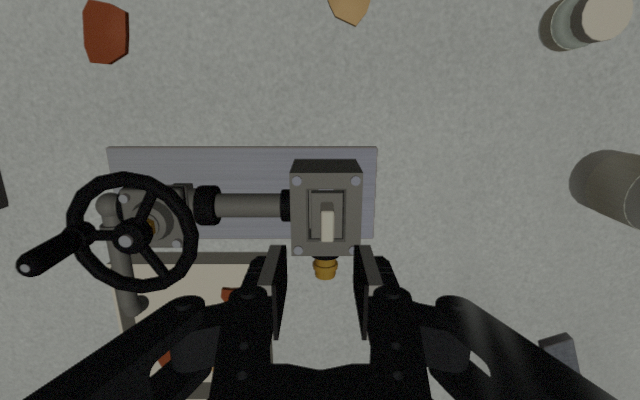

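The cassette is flush: shoulders at 78.3–78.5 against the block's 78.2, with the fin upright in the bay at pixel (327,215). The wheel is unmoved. Next the handle, with its top near (575,-136).

>>> {"api": "play_rows", "payload": {
  "deltas": [
    [0.02,-0.8,0,0,0,0,0],
    [0.02,-0.9,0,0,0,0,0],
    [0.02,-0.9,0,0,0,0,0],
    [0.02,-0.9,0,0,0,0,0],
    [0.02,-0.9,-0.1,0,0,0,0],
    [0.04,-0.64,-0.4,0,0,0,0],
    [0,0,-0.2,0,0,0,0],
    [0,0,0,0,0,0,0]
  ]
}}

```text
time_s: 9.33
eef_pos: [574.0, -137.4, 209.8]
ee_rot: [-0.003, 0.084, 0.996, 0.001]
force: [0.1, 1.0, -0.3]
grip_width: 0.496
```

Run:
```python
from h import *
s=sensors.sense(); e=s["eef_pos"];print(e,s["force"],s["joints"])
w=cap("wrist"); save(w,"w7.png"); P=cloud(w)[w["z_map"]>0]
for lo,hi in((150,165),(165,174),(174,190)):
    for t in comps(P,lo,hi,(545,605),(-165,-105),1.5): print(lo,len(t),rect(t))
for n in("scene","side"):
    c=cap(n);Q=cloud(c)[c["z_map"]>0]
    for t in comps(Q,172,186,(545,605),(-165,-105),2): print(n,len(t),rect(t))
```

```text
[ 574.04464994 -137.37452176  209.76027142] [ 0.13530053  1.04531965 -0.29604738] [-4.33289615e-01  4.76448469e-01  1.31819189e+00  1.52293630e-04
  1.35299200e+00 -1.83654219e+00]
150 219 [ 570.8 -136.    17.8    8.8   78.5]
165 166 [ 570.8 -136.3   17.7    8.8   81.6]
174 791 [ 574.9 -136.7   17.1   16.6   52.1]
scene 39 [ 576.2 -138.9   16.2   14.9   45.1]
side 36 [ 576.8 -140.1   15.1   15.5   72.8]
```

>>> {"api": "play_rows", "payload": {
  "deltas": [
    [0.02,0.015,-0.7,0,0,0,0],
    [0,0,-0.7,0,0,0,0],
    [0,0,-0.3,0,0,0,0],
    [0,0,0,0,0,0,0],
    [0,0,0,0,0,0,-1],
    [0,0,0,0,0,0,-1],
    [0,0,0,0,0,0,-1],
    [0,0,0,0,0,0,-1]
  ],
  "squeeze": 50
}}

```text
time_s: 10.15
eef_pos: [576.6, -136.9, 147.3]
ee_rot: [0.002, 0.083, 0.997, -0.001]
force: [-1.9, -4.1, 5.5]
grip_width: 0.196
```

```bash
cat > circ.py <<'E'
import numpy as np,sys,json
f0,step,n=map(float,sys.argv[1:4]); f=np.radians(f0+step*np.arange(int(n)+1)); p=1.1*np.c_[np.cos(f),np.sin(f)]
print(json.dumps([[*r,0,0,0,0,-1] for r in np.diff(p,axis=0).round(2).tolist()]))
E
python3 circ.py -98.5 -22.5 8
cat >> h.py <<'E'
AX=np.array([581.9,-93.5]);YAW=-9.45
def ang():
    s=sensors.sense(); d=np.array(s["eef_pos"])[:2]-AX
    a=np.degrees(np.arctan2(d[1],d[0]))
    t=np.array([-d[1],d[0]])/np.hypot(*d); f=np.array(s["force"])
    print("t %.2f world ang %.1f valve(mod360) %.1f r %.1f Ftan(ccw+) %.1f Frad %.1f Fz %.1f z %.1f"%(s["time_s"],a,(a-YAW)%360,np.hypot(*d),f[:2]@t,f[:2]@d/np.hypot(*d),f[2],s["eef_pos"][2]))
E
python3 -c "from h import *;ang()"
```

```text
[[-0.4, 0.15, 0, 0, 0, 0, -1], [-0.32, 0.29, 0, 0, 0, 0, -1], [-0.18, 0.39, 0, 0, 0, 0, -1], [-0.02, 0.43, 0, 0, 0, 0, -1], [0.15, 0.4, 0, 0, 0, 0, -1], [0.29, 0.32, 0, 0, 0, 0, -1], [0.39, 0.18, 0, 0, 0, 0, -1], [0.43, 0.02, 0, 0, 0, 0, -1]]
t 10.15 world ang -97.0 valve(mod360) 272.4 r 43.7 Ftan(ccw+) -1.4 Frad 4.4 Fz 5.5 z 147.3
```

>>> {"api": "play_rows", "payload": {
  "deltas": [
    [-0.4,0.15,0,0,0,0,-1],
    [-0.32,0.29,0,0,0,0,-1],
    [-0.18,0.39,0,0,0,0,-1],
    [-0.02,0.43,0,0,0,0,-1],
    [0,0,0,0,0,0,-1]
  ]
}}

```text
time_s: 10.57
eef_pos: [540.6, -83.8, 147.3]
ee_rot: [0.003, 0.082, 0.997, -0.0]
force: [4.2, 2.0, 4.5]
grip_width: 0.193
```

```bash
python3 -c "from h import *;ang();print(sensors.sense()['grip_width'])"
```

```text
t 10.57 world ang 166.8 valve(mod360) 176.3 r 42.4 Ftan(ccw+) -2.9 Frad -3.7 Fz 4.5 z 147.3
0.19312641703332434
```

>>> {"api": "play_rows", "payload": {
  "deltas": [
    [0.15,0.4,0,0,0,0,-1],
    [0.29,0.32,0,0,0,0,-1],
    [0.39,0.18,0,0,0,0,-1],
    [0.43,0.02,0,0,0,0,-1],
    [0.4,-0.15,0,0,0,0,-1],
    [0.32,-0.29,0,0,0,0,-1],
    [0,0,0,0,0,0,-1]
  ]
}}

```text
time_s: 11.15
eef_pos: [620.0, -68.6, 147.2]
ee_rot: [0.002, 0.083, 0.997, -0.001]
force: [-1.6, -5.4, 7.7]
grip_width: 0.197
```

```bash
python3 -c "from h import *;ang();print(sensors.sense()['grip_width'])"; python3 circ.py 32 -10 6
```

```text
t 11.15 world ang 33.1 valve(mod360) 42.6 r 45.5 Ftan(ccw+) -3.6 Frad -4.2 Fz 7.7 z 147.2
0.19731494056891125
[[0.09, -0.17, 0, 0, 0, 0, -1], [0.06, -0.18, 0, 0, 0, 0, -1], [0.02, -0.19, 0, 0, 0, 0, -1], [-0.01, -0.19, 0, 0, 0, 0, -1], [-0.04, -0.19, 0, 0, 0, 0, -1], [-0.07, -0.18, 0, 0, 0, 0, -1]]
```

>>> {"api": "play_rows", "payload": {
  "deltas": [
    [0.09,-0.17,0,0,0,0,-1],
    [0.06,-0.18,0,0,0,0,-1],
    [0.02,-0.19,0,0,0,0,-1],
    [0,0,0,0,0,0,-1]
  ]
}}

```text
time_s: 11.48
eef_pos: [627.1, -88.5, 147.4]
ee_rot: [0.004, 0.083, 0.997, 0.0]
force: [7.0, -0.9, 2.5]
grip_width: 0.193
```

```bash
python3 -c "from h import *;ang()"
```

```text
t 11.48 world ang 6.3 valve(mod360) 15.7 r 45.5 Ftan(ccw+) -1.7 Frad 6.9 Fz 2.5 z 147.4
```

>>> {"api": "play_rows", "payload": {
  "deltas": [
    [-0.01,-0.19,0,0,0,0,-1],
    [0,0,0,0,0,0,-1]
  ]
}}

```text
time_s: 11.65
eef_pos: [627.3, -96.1, 147.4]
ee_rot: [0.004, 0.083, 0.997, 0.0]
force: [10.7, -0.8, 1.2]
grip_width: 0.195
```

```bash
python3 -c "from h import *;ang()"
```

```text
t 11.65 world ang -3.2 valve(mod360) 6.2 r 45.4 Ftan(ccw+) -0.2 Frad 10.7 Fz 1.2 z 147.4
```

>>> {"api": "play_rows", "payload": {
  "deltas": [
    [-0.02,-0.08,0,0,0,0,-1],
    [0,0,0,0,0,0,-1]
  ]
}}

```text
time_s: 11.82
eef_pos: [626.9, -99.0, 147.5]
ee_rot: [0.005, 0.083, 0.997, -0.0]
force: [14.2, -0.1, -0.5]
grip_width: 0.196
```

```bash
python3 -c "from h import *;ang()"
```

```text
t 11.82 world ang -7.0 valve(mod360) 2.5 r 45.4 Ftan(ccw+) 1.6 Frad 14.1 Fz -0.5 z 147.5
```

>>> {"api": "play_rows", "payload": {
  "deltas": [
    [0.02,-0.06,0,0,0,0,-1],
    [0,0,0,0,0,0,-1]
  ]
}}

```text
time_s: 11.98
eef_pos: [626.8, -100.8, 147.4]
ee_rot: [0.004, 0.083, 0.997, 0.0]
force: [8.8, 1.2, 1.9]
grip_width: 0.196
```

```bash
python3 -c "from h import *;ang()"
```

```text
t 11.98 world ang -9.3 valve(mod360) 0.2 r 45.5 Ftan(ccw+) 2.6 Frad 8.4 Fz 1.9 z 147.4
```

>>> {"api": "play_rows", "payload": {
  "deltas": [
    [0,-0.06,0,0,0,0,-1],
    [0,0,0,0,0,0,-1]
  ]
}}

```text
time_s: 12.15
eef_pos: [626.8, -101.1, 147.4]
ee_rot: [0.003, 0.082, 0.997, 0.002]
force: [8.4, 12.3, 3.8]
grip_width: 0.199
```

```bash
python3 -c "from h import *;ang()"
```

```text
t 12.15 world ang -9.6 valve(mod360) 359.8 r 45.6 Ftan(ccw+) 13.5 Frad 6.2 Fz 3.8 z 147.4
```

>>> {"api": "play_rows", "payload": {
  "deltas": [
    [0,-0.06,0,0,0,0,-1],
    [0,0,0,0,0,0,-1]
  ]
}}

```text
time_s: 12.32
eef_pos: [626.8, -101.4, 147.3]
ee_rot: [0.003, 0.082, 0.997, 0.004]
force: [8.5, 20.5, 5.0]
grip_width: 0.194
```

```bash
python3 -c "from h import *;ang()"
```

```text
t 12.32 world ang -10.0 valve(mod360) 359.5 r 45.6 Ftan(ccw+) 21.7 Frad 4.8 Fz 5.0 z 147.3
```

The stop is reached: tangential force rises to 22 N while the tool stays at (626.8,-101). Now two turns anticlockwise.

```bash
sed -i 's/^AX=.*;YAW/AX=np.array([583.4,-93.8]);YAW/' h.py; python3 circ.py -9.45 22.5 16
```

```text
[[-0.01, 0.43, 0, 0, 0, 0, -1], [-0.18, 0.39, 0, 0, 0, 0, -1], [-0.31, 0.29, 0, 0, 0, 0, -1], [-0.4, 0.15, 0, 0, 0, 0, -1], [-0.43, -0.01, 0, 0, 0, 0, -1], [-0.39, -0.18, 0, 0, 0, 0, -1], [-0.29, -0.31, 0, 0, 0, 0, -1], [-0.15, -0.4, 0, 0, 0, 0, -1], [0.01, -0.43, 0, 0, 0, 0, -1], [0.18, -0.39, 0, 0, 0, 0, -1], [0.31, -0.29, 0, 0, 0, 0, -1], [0.4, -0.15, 0, 0, 0, 0, -1], [0.43, 0.01, 0, 0, 0, 0, -1], [0.39, 0.18, 0, 0, 0, 0, -1], [0.29, 0.31, 0, 0, 0, 0, -1], [0.15, 0.4, 0, 0, 0, 0, -1]]
```

>>> {"api": "play_rows", "payload": {
  "deltas": [
    [0.03,0.11,0,0,0,0,-1],
    [0,0,0,0,0,0,-1]
  ]
}}

```text
time_s: 12.48
eef_pos: [627.1, -100.4, 147.3]
ee_rot: [0.002, 0.082, 0.997, 0.0]
force: [2.5, 3.1, 5.7]
grip_width: 0.193
```

```bash
python3 -c "from h import *;ang()"
```

```text
t 12.48 world ang -8.6 valve(mod360) 0.8 r 44.2 Ftan(ccw+) 3.5 Frad 2.0 Fz 5.7 z 147.3
```

>>> {"api": "play_rows", "payload": {
  "deltas": [
    [-0.01,0.43,0,0,0,0,-1],
    [-0.18,0.39,0,0,0,0,-1],
    [-0.31,0.29,0,0,0,0,-1],
    [-0.4,0.15,0,0,0,0,-1],
    [-0.43,-0.01,0,0,0,0,-1],
    [-0.39,-0.18,0,0,0,0,-1],
    [-0.29,-0.31,0,0,0,0,-1],
    [-0.15,-0.4,0,0,0,0,-1]
  ]
}}

```text
time_s: 13.15
eef_pos: [539.9, -86.5, 147.3]
ee_rot: [0.002, 0.082, 0.997, 0.0]
force: [12.3, 3.4, 2.3]
grip_width: 0.196
```

```bash
python3 -c "from h import *;ang()"
```

```text
t 13.15 world ang 170.5 valve(mod360) 179.9 r 44.2 Ftan(ccw+) -5.4 Frad -11.5 Fz 2.3 z 147.3
```

>>> {"api": "play_rows", "payload": {
  "deltas": [
    [0.01,-0.43,0,0,0,0,-1],
    [0.18,-0.39,0,0,0,0,-1],
    [0.31,-0.29,0,0,0,0,-1],
    [0.4,-0.15,0,0,0,0,-1],
    [0.43,0.01,0,0,0,0,-1],
    [0.39,0.18,0,0,0,0,-1],
    [0.29,0.31,0,0,0,0,-1],
    [0.15,0.4,0,0,0,0,-1]
  ]
}}

```text
time_s: 13.82
eef_pos: [627.0, -102.5, 147.2]
ee_rot: [0.001, 0.083, 0.997, -0.001]
force: [-9.0, -3.1, 7.5]
grip_width: 0.192
```

```bash
python3 -c "from h import *;ang();print(sensors.sense()['grip_width'],sensors.sense()['force'])"
```

```text
t 13.82 world ang -11.3 valve(mod360) 358.2 r 44.5 Ftan(ccw+) -4.8 Frad -8.2 Fz 7.5 z 147.2
0.19246667482328905 [-9.01555236 -3.12414666  7.45173456]
```

>>> {"api": "play_rows", "payload": {
  "deltas": [
    [-0.03,0.43,0,0,0,0,-1],
    [-0.18,0.39,0,0,0,0,-1],
    [-0.31,0.29,0,0,0,0,-1],
    [-0.4,0.15,0,0,0,0,-1],
    [-0.41,-0.01,0,0,0,0,-1],
    [-0.37,-0.18,0,0,0,0,-1],
    [-0.29,-0.31,0,0,0,0,-1],
    [-0.15,-0.4,0,0,0,0,-1]
  ]
}}

```text
time_s: 14.48
eef_pos: [540.1, -86.1, 147.2]
ee_rot: [0.001, 0.082, 0.997, 0.001]
force: [7.6, 3.8, 5.6]
grip_width: 0.192
```

```bash
python3 -c "from h import *;ang()"
```

```text
t 14.48 world ang 169.9 valve(mod360) 179.3 r 44.0 Ftan(ccw+) -5.0 Frad -6.8 Fz 5.6 z 147.2
```

>>> {"api": "play_rows", "payload": {
  "deltas": [
    [0.01,-0.43,0,0,0,0,-1],
    [0.18,-0.39,0,0,0,0,-1],
    [0.31,-0.29,0,0,0,0,-1],
    [0.4,-0.15,0,0,0,0,-1],
    [0.42,0.01,0,0,0,0,-1],
    [0.38,0.18,0,0,0,0,-1],
    [0.29,0.31,0,0,0,0,-1],
    [0.08,0.2,0,0,0,0,-1]
  ]
}}

```text
time_s: 15.15
eef_pos: [624.7, -109.4, 147.3]
ee_rot: [0.002, 0.082, 0.997, -0.001]
force: [0.8, -4.5, 5.7]
grip_width: 0.195
```

>>> {"api": "play_rows", "payload": {
  "deltas": [
    [0,0,0,0,0,0,-1]
  ]
}}

```text
time_s: 15.23
eef_pos: [625.0, -108.5, 147.3]
ee_rot: [0.003, 0.082, 0.997, -0.0]
force: [4.8, 2.0, 6.3]
grip_width: 0.198
```

```bash
python3 -c "from h import *;ang();print(sensors.sense()['grip_width'],sensors.sense()['force'])"
```

```text
t 15.23 world ang -19.4 valve(mod360) 350.0 r 44.1 Ftan(ccw+) 3.5 Frad 3.9 Fz 6.3 z 147.3
0.1980232265137093 [4.80640047 1.98241073 6.27057009]
```

>>> {"api": "play_rows", "payload": {
  "deltas": [
    [0.05,0.18,0,0,0,0,-1],
    [0,0,0,0,0,0,-1],
    [0,0,0,0,0,0,-1]
  ]
}}

```text
time_s: 15.48
eef_pos: [626.7, -102.2, 147.3]
ee_rot: [0.003, 0.082, 0.997, 0.0]
force: [6.8, 1.9, 5.6]
grip_width: 0.195
```

```bash
python3 -c "from h import *;ang();print(sensors.sense()['grip_width'],sensors.sense()['force'])"
```

```text
t 15.48 world ang -11.0 valve(mod360) 358.5 r 44.1 Ftan(ccw+) 3.2 Frad 6.3 Fz 5.6 z 147.3
0.19474558576578652 [6.77847993 1.896663   5.57539569]
```

>>> {"api": "play_rows", "payload": {
  "deltas": [
    [0.02,0.035,0,0,0,0,-1],
    [0,0,0,0,0,0,-1],
    [0,0,0,0,0,0,-1]
  ]
}}

```text
time_s: 15.73
eef_pos: [626.9, -101.4, 147.3]
ee_rot: [0.002, 0.083, 0.997, -0.0]
force: [2.5, -1.4, 5.7]
grip_width: 0.193
```

Run:
```python
from h import *
ang()
c=cap("scene"); d=cap("side")
cv2.imwrite("pics/f.png",np.vstack([cv2.resize(c["pixels"][160:320,240:480],None,fx=2.4,fy=1.8,interpolation=2),cv2.resize(d["pixels"][130:290,240:480],None,fx=2.4,fy=1.8,interpolation=2)])[...,::-1])
for k in(c,d):
  P=cloud(k)[k["z_map"]>0]
  for lo,hi,xr,yr in((20,70,(440,520),(280,360)),(15,22,(380,440),(-170,-90))):
    for q in comps(P,lo,hi,xr,yr,3): print(lo,len(q),rect(q))
```

```text
t 15.73 world ang -10.0 valve(mod360) 359.5 r 44.1 Ftan(ccw+) -0.9 Frad 2.8 Fz 5.7 z 147.3
20 258 [476.  324.7  48.5  52.5  19.7]
15 48 [ 409.3 -125.8   40.9   43.7   17.2]
20 227 [475.2 320.6  46.1  49.   34.4]
15 27 [ 403.8 -129.    23.9   30.4   86.5]
```

View pics/f.png

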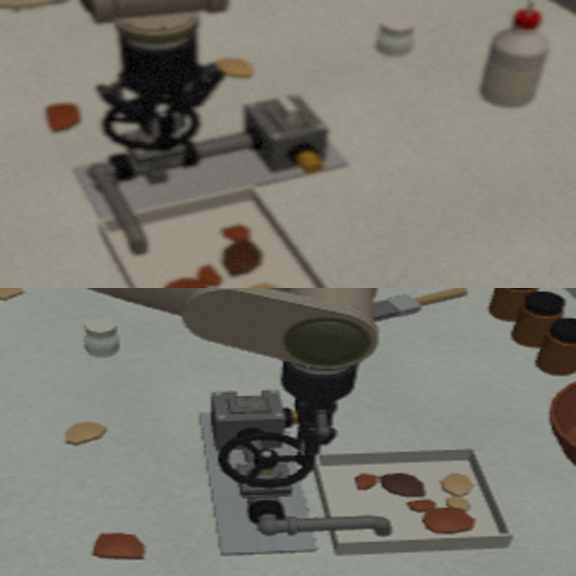

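>>> {"api": "play_rows", "payload": {
  "deltas": [
    [0,0.012,0,0,0,0,-1],
    [0,0,0,0,0,0,-1],
    [0,0,0,0,0,0,-1],
    [0,0,0,0,0,0,-1]
  ],
  "squeeze": 90
}}

```text
time_s: 16.17
eef_pos: [626.9, -101.3, 147.3]
ee_rot: [0.002, 0.083, 0.997, -0.001]
force: [2.5, -3.0, 8.0]
grip_width: 0.185
```

```bash
python3 -c "
from h import *
ang();print(sensors.sense()['grip_width'],sensors.sense()['force'],order.finish_job())"
```

```text
t 16.17 world ang -9.8 valve(mod360) 359.6 r 44.1 Ftan(ccw+) -2.5 Frad 2.9 Fz 8.0 z 147.3
the job is handed in; nothing more can be done
0.18489648893897884 [ 2.45757339 -2.9578783   7.96664985] None
```

The job is done and handed in at 16.2 s; no verdict was reported.

- **Cassette:** I pressed the 46 x 30 mm cassette home with about 37 N and then released it. Its shoulders measured 78.3–78.5 mm above the bench against 78.2 mm for the block's top, so it is flush.
- **Valve:** I closed it clockwise by the handle until the force rose to about 22 N with the tool no longer moving, which is the stop. I then backed it off two full turns anticlockwise. The tool came back within about 0.4 mm of its position at the stop, so the valve should be within about 0.5° of two turns. I worked this out from the gripper's position, because the wheel angle itself cannot be read.
- **Finish:** The gripper still holds the handle with a 90 N squeeze, and only small forces act on it (about 9 N in all).
- **Bystanders:** The jar measured within about 2 mm of where it started in both views. The larger sherd's centroid readings moved by 2 mm, within the noise of so small an object. The bottle and the smaller sherd I checked only by eye in the last picture, where they looked undisturbed.

One disagreement: the cameras put the valve axis about 1.5 mm from where the handle's circle and the stop did. I used the second for the two turns.

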